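# Latch the gate of the dye bottle bay

## Task

The gate of the dye bottle bay has been left open. Lift its latch bar by the handle, swing the gate shut with the bar raised over the catch, and let the bar drop down into the catch's slot so that the gate is latched. Be gentle: bring the bar lightly against the catch, never knock, press hard or wedge it there, and leave the bottles and other things around alone.

Things in the scene. Friction and masses are not known exactly. Their poses are not given: they have to be found in the camera images.
- gate_hinge (a point): point on the gate's vertical hinge axis, 160 mm above the table, in the gate's middle plane; turns with the gate: -y points along the gate to its free end, -x is the normal of its outer face (side of bar and handle), z up. Gate: aluminium frame with clear panel, 280 mm long from the hinge, 14 mm thick, from 30 to 185 mm above the table
- gate (a joint): swing of the gate, rad: 0 = nominally closed, positive = opened outward, to the robot's side (clockwise from above). Stops at -0.12 and 1.25. The stiff hinge keeps it where it is left (about 0.25 N m, 1 N at the handle)
- latch (a joint): lift of the latch bar, rad: 0 = level, lying on its rest lug on the gate; positive = free end raised; stop at 0.28. Let go, it falls back to 0 by its own weight unless something is under it. It passes over the catch's horn when lifted more than about 0.12
- pivot (a point): pivot of the latch bar on the gate's outer face, 160 mm above the table, 130 mm along the gate from the hinge, 18 mm out from the gate's middle plane (the bar's middle plane). Pivot axis: the gate's normal. Bar: steel, 10 mm thick (along that normal), 18 mm high, about 0.3 kg, reaching 215 mm from the pivot, 65 mm past the gate's free edge
- grip (a point): hold the bar here: a black round rod, 14 mm in diameter, sticking 55 mm out of the bar's outer face along the gate's normal, with a 22 mm disc at its end. Point on the rod's axis, 32 mm out from the bar's middle plane, 115 mm along the bar from the pivot. Turns with the bar: -x out along the rod, -y along the bar to its free end. The rod may turn in the fingers
- post: fixed aluminium latch post, 40 x 40 mm, 130 mm tall, at the gate's free end. Origin at the middle of its foot; -x points outward (the way the gate opens), +y to the hinge, z up. On top it carries the dark steel catch, 24 mm wide along the gate: outward a horn, then the slot, then a back wall. Clamped, it does not move; keep forces on it under 10 N
- catch (a point): nominal middle of the catch's slot, 160 mm above the table, 320 mm from the hinge along the closed gate and 18 mm out; axes of the post. Slot 14 mm wide; horn 36 mm thick, top at 173 mm; back wall 8 mm thick, top at 215 mm: a raised bar swung inward meets it. The real catch is clamped up to 18 mm further in or out (post's x) than this point, unmeasured: find it by feel or sight
- bottle_a: loose closed dye bottle, a bystander: upright cylinder 60 mm in diameter, 165 mm tall with a black domed lid; origin at the centre of its underside; inside the bay
- bottle_b: loose closed dye bottle, a bystander: upright cylinder 60 mm in diameter, 165 mm tall with a black domed lid; origin at the centre of its underside; inside the bay
- bottle_c: loose closed dye bottle, a bystander: upright cylinder 60 mm in diameter, 165 mm tall with a black domed lid; origin at the centre of its underside; inside the bay
- bottle_d: loose closed dye bottle, a bystander: upright cylinder 60 mm in diameter, 165 mm tall with a black domed lid; origin at the centre of its underside; on the table beside the latch post
- bottle_e: loose closed dye bottle, a bystander: upright cylinder 60 mm in diameter, 165 mm tall with a black domed lid; origin at the centre of its underside; on the table, to the left
- beaker: empty glass beaker, a bystander, 74 mm in diameter, 95 mm tall, on the table to the right; origin at the centre of its underside
- spanner: spanner lying on the table at the left, a bystander; origin on its underside, handle towards its -x
- spare_cap: black domed bottle lid on the table, a bystander, 64 mm in diameter, 28 mm tall; origin at the centre of its underside

How it is judged:
By the outcome, as a careful person would: the job done as asked, in the order asked, and still so for the second after the job is handed in, with the robot touching nothing.
It also fails if it takes over 61 s, if anything falls off the work surface, if the arm or the gripper's body presses on something with over 40 N, if the wrist force passes 120 N, or if a joint passes its speed limit or range.

## Robot

A 6-joint arm with a two-finger parallel gripper is mounted at the origin on the work surface. World frame = base frame: x ahead of the robot, y to its left, z up, the work surface at z = 0. Lengths are in m, angles in rad, forces in N, time in s.
With the tool pointing down it reaches from about 0.35 to 0.975 m from the base axis. Payload 4.9 kg.
Tool frame: the origin (TCP) lies at the very end of the fingers, on their centre line; the grasp point (between the pads) lies 19 mm behind it (ctrl.grip_point_offset is the distance from the TCP to the grasp point, in m); z points along the fingers, y is the line along which they close (so a half turn about z gives the same grasp; the last joint's range is limited). The gripper opens to 85 mm and grips with 20 to 120 N. Pads are 22 mm wide; open, the fingers measure 114 mm over their backs; the gripper's body (76 mm by 85 mm) begins 54 mm behind the grasp point. The pads swing forward as they close: fully open they stand 13 mm farther back than shut.
Start: joints at [-1.252, 0.053, 1.613, -0, 1.476, -0.119], TCP at [0.265, -0.566, 0.206] pointing down, gripper open.
Joint ranges: [-3.01, 3.01], [-1.01, 2.22], [0.06, 2.58], [-1.02, 4.17], [0.09, 2.62], [-3.14, 3.14]. Speed limits (rad/s): [2.57, 2.57, 3.14, 3.14, 3.14, 3.14].

## Interface

Orientations are given as a rotation vector (axis times angle).
In Python, from station import ctrl gives the robot as it stands.
- The arm moves only by the tool send_rows, never from a script. Its argument "rows" is a list of rows, each a list of 3 entries, a list of its own where there are three numbers: the finger opening in cm, from 0 to 8.54, then the shift along the tool's x, y, z in cm, then the turn about the tool's z in degrees. A call has 1 to 10 rows; each row shifts and turns the commanded pose from where the row before left it, along the tool's axes as they then stand; what a row does not reach is not made up. A row lasts 1/8 s, in which the tool goes at most 62.5 mm and 10.7 degrees, less where a joint would pass 70% of its speed; a pose out of reach is approached as far as the arm can. A call with a gripper value outside its range is refused whole. The fingers move at their own pace and stop on an object; "newtons" is the grip in N (left out, the last holds). Time passes only in rows, so rows that do not move let the fingers close. It gives the time, the measured TCP pose, the force, the opening and the grip force at its end, in the units of the state.
- ctrl.get_obs(): the state, without advancing time (a new reading comes with each control period).
- ctrl.get_image(name): name is "scene" or "top"; returns a dict with "frame" (480x640x3 uint8, red, green, blue), "range_z" (480x640 float32, m along the optical axis (not along the pixel's ray), 0 where there is no reading), "fx", "fy", "cx", "cy" (pixels), "cam_to_world" (4x4, takes a point from camera to world coordinates). Camera axes: x right, y down, z forward; pixel columns grow to the right and rows downward; lengths in m; the calibration is good to about 2 mm. A picture is of the moment at which its call begins.
- ctrl.finish_job(): hands the job in; it is judged then, once.
The state is a dict: "t": time; "q": joint angles; "dq": joint speeds; "effort": joint torques, N m; "tool_pos": TCP position; "tool_rot": TCP orientation; "contact_force": force on the tool from outside, world axes, zero at the start; "wrist_torque": the same for the moment, N m; "opening": finger opening in m; "grip_force": force on a finger pad.
Only numpy, scipy, OpenCV 4.12 (cv2) and the standard library are available. Lean on these libraries where they do the work, as an engineer would, in place of code of your own. Each camera call takes 0.05 s, during which the arm holds its last target. There are 200 camera calls.

## Working session

There is one attempt and no reset: what is moved stays moved. The work goes in short steps, Python scripts to look and compute and a tool call to move; the robot and the scene stay as the last step left them, time stands still between calls to the robot, and variables do not carry over. Pictures are saved under pics/ and viewed, at most 10 in all, crops included, and the job is handed in when it is done.

Besides the shell and the picture viewer there is one more tool, called after ">>>" by a JSON object that holds its "method" and its "body", one argument or row to a line. send_rows: Moves the arm, as the interface text tells. Its arguments: {"type":"object","properties":{"rows":{"type":"array","items":{"type":"array"}},"newtons":{"type":"number"}},"required":["rows"]}

```bash
mkdir -p pics; ls; python3 - <<'E'
from station import ctrl
import cv2,numpy as np
o=ctrl.get_obs();print({k:np.round(v,3) for k,v in o.items()}, ctrl.grip_point_offset)
for n in("scene","top"):
    d=ctrl.get_image(n);cv2.imwrite(f"pics/{n}0.png",cv2.cvtColor(d["frame"],cv2.COLOR_RGB2BGR));np.savez(f"{n}0.npz",**d)
    print(n,d["fx"],d["cx"],d["cy"],np.round(d["cam_to_world"],3))
E
```

```text
pics
{'t': np.float64(0.0), 'q': array([-1.252,  0.053,  1.614,  0.   ,  1.476, -0.119]), 'dq': array([-0.   ,  0.001,  0.002, -0.001, -0.001, -0.001]), 'effort': array([ 2.0000e-03, -3.9368e+01, -3.7018e+01, -0.0000e+00,  7.0000e-03,
        0.0000e+00]), 'tool_pos': array([ 0.265, -0.565,  0.204]), 'tool_rot': array([-3.065, -0.682,  0.   ]), 'contact_force': array([-0.671, -0.642, -0.726]), 'wrist_torque': array([-0.04 , -0.016, -0.02 ]), 'grip_force': np.float64(0.0), 'opening': np.float64(0.086)} 0.0187
scene 560.906973461102 318.0344015336186 246.32161835068308 [[ 0.388  0.51  -0.768  1.646]
 [ 0.921 -0.199  0.334 -0.489]
 [ 0.017 -0.837 -0.547  0.907]
 [ 0.     0.     0.     1.   ]]
top 533.3738919944316 325.7928565188206 244.09922006444828 [[-2.100e-02 -9.870e-01  1.590e-01  3.750e-01]
 [-1.000e+00  2.100e-02 -3.000e-03 -8.000e-03]
 [-1.000e-03 -1.590e-01 -9.870e-01  1.309e+00]
 [ 0.000e+00  0.000e+00  0.000e+00  1.000e+00]]
```

View pics/scene0.png

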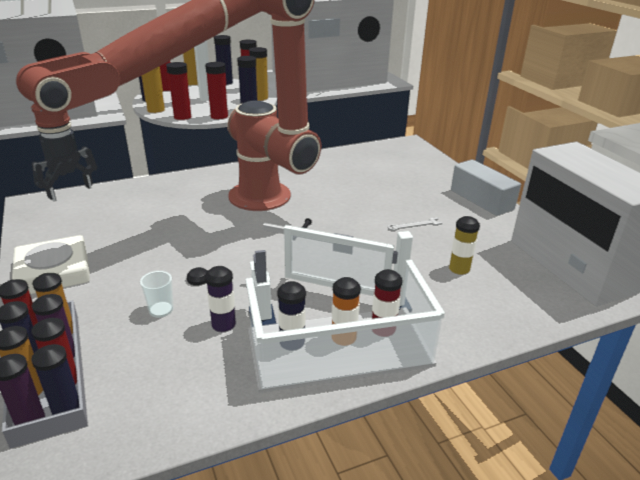

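View pics/top0.png

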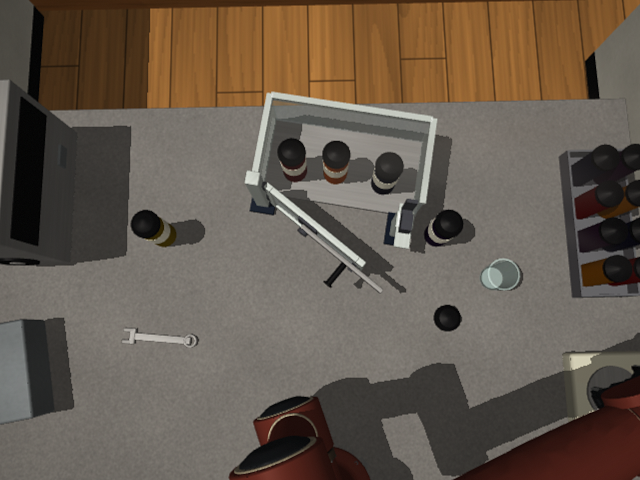

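The top view shows the hinge post at about (258,185), the open gate running to (365,265), the bar tip at (381,290), the handle disc at about (328,283) and the catch at (406,220). I'll enlarge that area.

```bash
python3 - <<'E'
import cv2
a=cv2.imread("pics/top0.png")[160:310,240:440]
cv2.imwrite("pics/c1.png",cv2.resize(a,None,fx=4,fy=4,interpolation=cv2.INTER_CUBIC))
a=cv2.imread("pics/scene0.png")[210:340,200:440]
E
cat > h.py <<'E'
import numpy as np
def load(n): return np.load(f"{n}.npz")
def at_z(d,u,v,z):
    T=d["cam_to_world"];r=T[:3,:3]@[(u-d["cx"])/d["fx"],(v-d["cy"])/d["fy"],1];o=T[:3,3]
    return o+r*(z-o[2])/r[2]
def at_d(d,u,v):
    T=d["cam_to_world"];r=d["range_z"][int(v),int(u)]
    return T[:3,:3]@(r*np.array([(u-d["cx"])/d["fx"],(v-d["cy"])/d["fy"],1]))+T[:3,3]
E
```

```text
(no output)
```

View pics/c1.png

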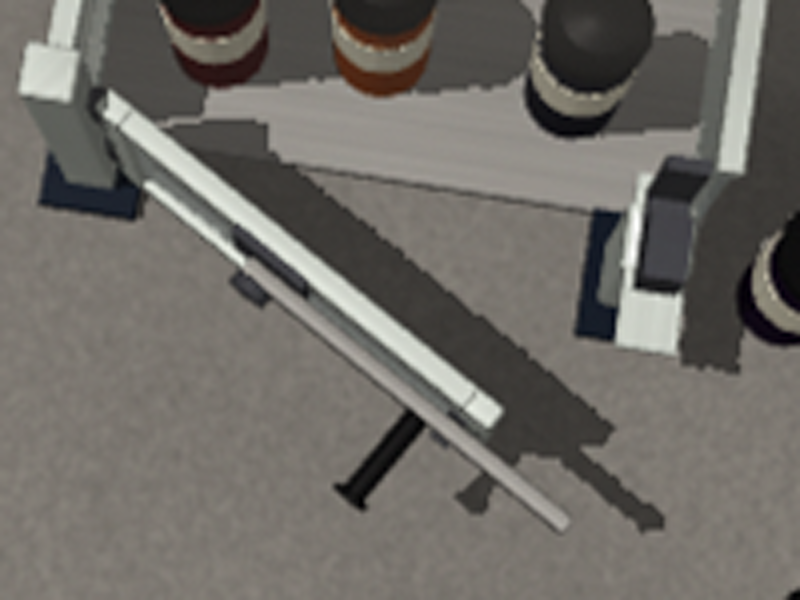

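The crop shows the gate's top mid-line from (110,98) to (492,413), the bar top's tip at (566,523), and the rod from (418,415) to its disc at (350,497). The catch shows its back wall top at about (655–710,158–197) and the horn's outer end at about (660,287).

```bash
python3 - <<'E'
from h import *
d=load("top0");P=lambda u,v,z:at_z(d,240+u/4,160+v/4,z)
pts={"g0":(110,98,.185),"g1":(492,413,.185),"tip":(566,523,.169),"bar_a":(330,330,.169),"rod0":(418,415,.167),"disc":(350,497,.165),
"wall_in_r":(712,163,.215),"wall_in_l":(668,158,.215),"wall_out_l":(650,193,.215),"wall_out_r":(702,200,.215),
"horn_out_l":(638,280,.173),"horn_out_r":(682,288,.173),"post_out_l":(617,345,.13),"post_out_r":(680,353,.13),"hpost":(50,70,.2)}
R={k:P(*v) for k,v in pts.items()}
for k,v in R.items(): print(k,np.round(v,3))
g=R["g1"]-R["g0"];print("gate len",np.linalg.norm(g),"dir",np.degrees(np.arctan2(g[1],g[0])))
# depth points of the gate/bar/handle: 
for uv in [(110,98),(480,405),(540,500),(380,460),(680,175),(660,240),(650,325)]:
    print(uv,np.round(at_d(d,240+uv[0]/4,160+uv[1]/4),3))
# point cloud of catch region
v,u=np.mgrid[190:255,390:425];z=d["range_z"][190:255,390:425]
c=np.stack([(u-d["cx"])/d["fx"]*z,(v-d["cy"])/d["fy"]*z,z],-1).reshape(-1,3);T=d["cam_to_world"];w=c@T[:3,:3].T+T[:3,3]
for lo,hi in((.205,.225),(.166,.18),(.12,.135)):
    s=w[(w[:,2]>lo)&(w[:,2]<hi)];print(lo,len(s),s.mean(0).round(3),s.min(0).round(3),s.max(0).round(3))
    if len(s)>4:
        print(np.round(np.c_[__import__("cv2").boxPoints(__import__("cv2").minAreaRect((s[:,:2]*1000).astype(np.float32)))],0).tolist())
E
```

```text
g0 [0.69  0.113 0.185]
g1 [ 0.513 -0.089  0.185]
tip [ 0.455 -0.128  0.169]
bar_a [ 0.562 -0.004  0.169]
rod0 [ 0.515 -0.051  0.167]
disc [ 0.472 -0.013  0.165]
wall_in_r [ 0.64  -0.207  0.215]
wall_in_l [ 0.643 -0.184  0.215]
wall_out_l [ 0.624 -0.174  0.215]
wall_out_r [ 0.62  -0.201  0.215]
horn_out_l [ 0.586 -0.172  0.173]
horn_out_r [ 0.581 -0.195  0.173]
post_out_l [ 0.557 -0.164  0.13 ]
post_out_r [ 0.552 -0.199  0.13 ]
hpost [0.702 0.143 0.2  ]
gate len 0.26846518022033966 dir -131.16386144861744
(110, 98) [0.691 0.113 0.182]
(480, 405) [ 0.518 -0.083  0.182]
(540, 500) [ 0.468 -0.115  0.168]
(380, 460) [ 0.491 -0.03   0.17 ]
(680, 175) [ 0.635 -0.191  0.21 ]
(660, 240) [ 0.608 -0.185  0.17 ]
(650, 325) [ 0.567 -0.183  0.133]
0.205 59 [ 0.638 -0.193  0.214] [ 0.633 -0.205  0.207] [ 0.644 -0.182  0.22 ]
[[632.0, -205.0], [641.0, -206.0], [645.0, -182.0], [636.0, -181.0]]
0.166 210 [ 0.606 -0.187  0.173] [ 0.584 -0.205  0.166] [ 0.639 -0.173  0.179]
[[583.0, -196.0], [634.0, -206.0], [639.0, -181.0], [587.0, -172.0]]
0.12 359 [ 0.589 -0.182  0.13 ] [ 0.552 -0.228  0.12 ] [ 0.654 -0.161  0.135]
[[546.0, -193.0], [650.0, -228.0], [665.0, -183.0], [562.0, -148.0]]
```

```bash
cat >> h.py <<'E'
from scipy.spatial.transform import Rotation as Ro
H=np.array([.697,.120]);CL=np.radians(-99.4)   # hinge, direction of the closed gate
def tcp(a,lift=0.,dz=0.):
    """TCP pose (pos, yaw of the gate direction) for gate angle a, bar lift"""
    t=CL-a;d=np.array([np.cos(t),np.sin(t)]);n=np.array([d[1],-d[0]])
    xy=H+d*(.130+.115*np.cos(lift))+n*.050
    return np.r_[xy,.160+.115*np.sin(lift)-.0187+dz],t
def delta(p,rot,q,t):
    """tool-frame shift in cm and turn in deg from pose p,rot to q with tool y along t"""
    M=Ro.from_rotvec(rot).as_matrix();s=M.T@(q-p)*100
    y=np.arctan2(M[1,1],M[0,1]);dy=(t-y+np.pi/2)%np.pi-np.pi/2
    return s.round(2),round(-np.degrees(dy),2)   # tool z is down
E
python3 - <<'E'
from h import *
from station import ctrl
o=ctrl.get_obs();M=Ro.from_rotvec(o["tool_rot"]).as_matrix();print(M.round(3))
a=np.radians(31.8)
q,t=tcp(a);print(q,np.degrees(t))
for dz in(.10,0):print(delta(o["tool_pos"],o["tool_rot"],*tcp(a,0,dz)))
E
```

```text
[[ 0.906  0.424 -0.001]
 [ 0.424 -0.906  0.002]
 [ 0.    -0.002 -1.   ]]
[ 0.49800034 -0.03140718  0.1413    ] -131.20000000000002
(array([ 43.77, -38.49,  -3.61]), np.float64(66.28))
(array([ 43.76, -38.47,   6.39]), np.float64(66.28))
```

>>> {"method": "send_rows", "body": {
  "rows": [
    [8.5,[4.3,-3.8,-0.5],0],
    [8.5,[4.3,-3.8,-0.5],0],
    [8.5,[4.3,-3.8,-0.5],0],
    [8.5,[4.3,-3.8,-0.5],0],
    [8.5,[4.3,-3.8,-0.5],0],
    [8.5,[4.3,-3.8,-0.5],0],
    [8.5,[4.3,-3.8,-0.5],0],
    [8.5,[4.3,-3.8,-0.5],0],
    [8.5,[4.3,-3.8,-0.5],0],
    [8.5,[4.3,-3.8,-0.5],0]
  ],
  "newtons": 30
}}

```text
t: 1.35
tool_pos: [0.4935, -0.0377, 0.2553]
tool_rot: [3.067, 0.682, -0.0]
contact_force: [0.2, 0.3, 0.2]
opening: 0.0851
grip_force: 0.0
```

>>> {"method": "send_rows", "body": {
  "rows": [
    [5.0,[0,0,0],9.5],
    [5.0,[0,0,0],9.5],
    [5.0,[0,0,0],9.5],
    [5.0,[0,0,0],9.5],
    [5.0,[0,0,0],9.5],
    [5.0,[0,0,0],9.5],
    [5.0,[0,0,0],9.3],
    [5.0,[0,0,0],0],
    [5.0,[0,0,0],0]
  ]
}}

```text
t: 2.48
tool_pos: [0.4931, -0.0395, 0.2552]
tool_rot: [2.942, -1.102, -0.001]
contact_force: [0.1, 0.1, -0.4]
opening: 0.05
grip_force: 0.0
```

```bash
python3 - <<'E'
from h import *
from station import ctrl
import cv2
o=ctrl.get_obs();print(o["t"],o["tool_pos"],o["q"].round(2),o["contact_force"].round(2),o["opening"])
print(delta(o["tool_pos"],o["tool_rot"],*tcp(np.radians(31.8))))
for n in("scene","top"):
    d=ctrl.get_image(n);np.savez(f"{n}1.npz",**d);cv2.imwrite(f"pics/{n}1.png",cv2.cvtColor(d["frame"],cv2.COLOR_RGB2BGR))
a=cv2.imread("pics/scene1.png")[140:340,200:440]
cv2.imwrite("pics/c2.png",cv2.resize(a,None,fx=3,fy=3,interpolation=cv2.INTER_CUBIC))
E
```

```text
2.475 [ 0.49314433 -0.03952256  0.25519496] [-0.23 -0.29  1.85 -0.    1.59  2.06] [ 0.11  0.08 -0.39] 0.0499517760685743
(array([-0.16, -0.93, 11.39]), np.float64(0.11))
```

View pics/c2.png

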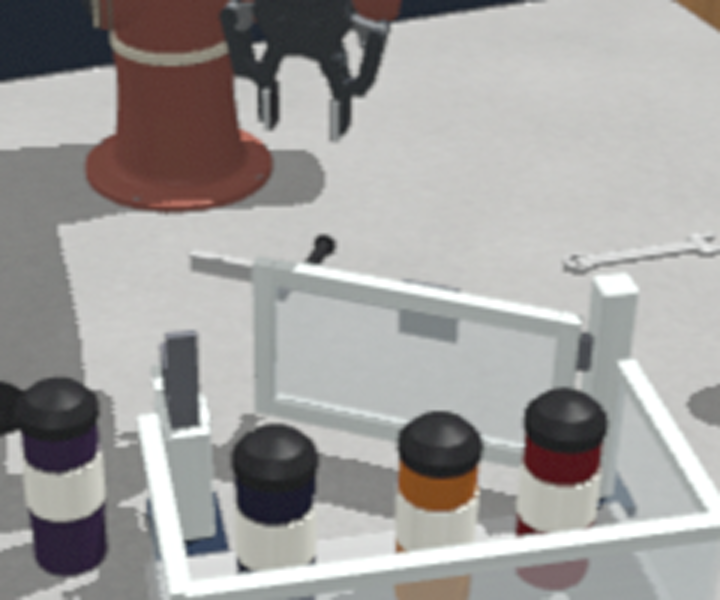

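The gripper hovers above the rod (disc at crop (322,245)) and the fingers straddle its direction. Next I go down onto it.

>>> {"method": "send_rows", "body": {
  "rows": [
    [5.0,[-0.2,-0.7,1.4],0],
    [5.0,[0,0,2.5],0],
    [5.0,[0,0,2.5],0],
    [5.0,[0,0,2.5],0],
    [5.0,[0,0,1.5],0],
    [5.0,[0,0,1.0],0],
    [5.0,[0,0,0],0],
    [5.0,[0,0,0],0]
  ]
}}

```text
t: 3.58
tool_pos: [0.4971, -0.0331, 0.1425]
tool_rot: [-2.94, 1.106, -0.003]
contact_force: [0.0, -0.1, 0.8]
opening: 0.0496
grip_force: 0.0
```

```bash
python3 - <<'E'
from h import *
from station import ctrl
import cv2
o=ctrl.get_obs();print(o["t"],o["tool_pos"],o["contact_force"].round(2))
print(delta(o["tool_pos"],o["tool_rot"],*tcp(np.radians(31.8))))
d=ctrl.get_image("scene");d2=ctrl.get_image("top")
f=lambda d,r,c:cv2.resize(cv2.cvtColor(d["frame"],cv2.COLOR_RGB2BGR)[r:r+100,c:c+133],(400,300),interpolation=cv2.INTER_CUBIC)
cv2.imwrite("pics/c3.png",np.hstack([f(d,160,240),f(d2,220,270)]))
E
```

```text
3.575 [ 0.49707528 -0.03310555  0.14249   ] [ 0.04 -0.07  0.81]
(array([-0.04, -0.19,  0.12]), np.float64(-0.01))
```

View pics/c3.png

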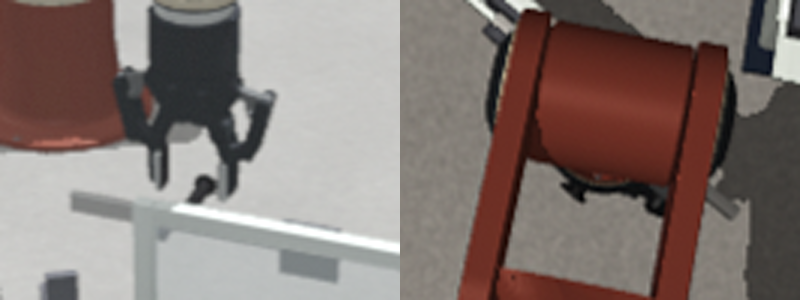

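The disc shows at (203,188), between the two fingers, so I close and watch the forces.

>>> {"method": "send_rows", "body": {
  "rows": [
    [2.6,[0,0,0],0],
    [2.6,[0,0,0],0],
    [2.6,[0,0,0],0],
    [2.6,[0,0,0],0],
    [2.0,[0,0,0],0],
    [2.0,[0,0,0],0]
  ],
  "newtons": 25
}}

```text
t: 4.42
tool_pos: [0.4964, -0.033, 0.1415]
tool_rot: [2.941, -1.106, -0.0]
contact_force: [0.6, 0.7, 0.2]
opening: 0.0204
grip_force: 0.0
```

>>> {"method": "send_rows", "body": {
  "rows": [
    [1.0,[0,0,0],0],
    [1.0,[0,0,0],0],
    [1.0,[0,0,0],0],
    [1.0,[0,0,0],0]
  ],
  "newtons": 25
}}

```text
t: 4.92
tool_pos: [0.4964, -0.033, 0.1415]
tool_rot: [-2.941, 1.106, -0.0]
contact_force: [0.4, 0.3, -0.2]
opening: 0.01
grip_force: 0.0
```

The opening went below 14 mm with no grip, so the rod isn't between the pads. I'll check the geometry with fresh pictures.

```bash
python3 - <<'E'
from h import *
from station import ctrl
import cv2
d=load("scene1")
print("disc scene z=.16",at_z(d,307.3,221.7,.16), at_d(d,307.3,221.7))
print("tip scene z=.16",at_z(d,200+192/3,140+262/3,.16),"gate free top corner",at_z(d,200+258/3,140+264/3,.185),"bar root",at_z(d,200+283/3,140+290/3,.16))
o=ctrl.get_obs()
d=ctrl.get_image("scene");d2=ctrl.get_image("top")
np.savez("scene2.npz",**d);np.savez("top2.npz",**d2)
T=np.linalg.inv(d["cam_to_world"])
def proj(p):
    c=T[:3,:3]@p+T[:3,3];return (c[0]/c[2]*d["fx"]+d["cx"],c[1]/c[2]*d["fy"]+d["cy"])
p=o["tool_pos"];print("tcp px",proj(p),"grip",proj(p+[0,0,.0187]))
f=lambda d,r,c:cv2.resize(cv2.cvtColor(d["frame"],cv2.COLOR_RGB2BGR)[r:r+100,c:c+133],(800,600),interpolation=cv2.INTER_CUBIC)
cv2.imwrite("pics/c4.png",f(d,160,240))
E
```

```text
disc scene z=.16 [ 0.47851008 -0.01402195  0.16      ] [ 0.48691617 -0.01744373  0.16538061]
tip scene z=.16 [ 0.46462556 -0.12791289  0.16      ] gate free top corner [ 0.52682859 -0.09042065  0.185     ] bar root [ 0.53472963 -0.07156107  0.16      ]
tcp px (np.float64(303.0399709343611), np.float64(232.48846794107038)) grip (np.float64(303.0570874378185), np.float64(226.30708540324787))
```

View pics/c4.png

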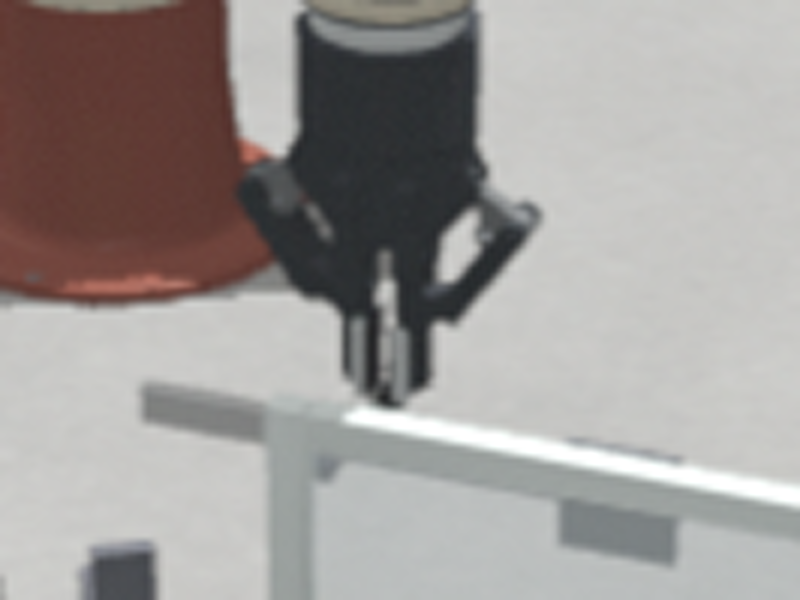

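```bash
python3 - <<'E'
from h import *
d=load("scene2")
for u,v in[(352,340),(355,375),(365,385),(400,340),(402,375),(380,392),(382,402),(388,402),(420,370),(300,405),(400,412),(380,200)]:
    U,V=240+u/6.015,160+v/6; print((u,v),np.round(at_d(d,U,V),3),d["frame"][int(V),int(U)])
E
```

```text
(352, 340) [ 0.495 -0.045  0.191] [102 105 106]
(355, 375) [ 0.499 -0.045  0.176] [127 129 129]
(365, 385) [ 0.503 -0.042  0.172] [93 96 96]
(400, 340) [ 0.514 -0.031  0.198] [136 140 140]
(402, 375) [ 0.511 -0.028  0.178] [134 138 138]
(380, 392) [ 0.503 -0.035  0.167] [61 62 62]
(382, 402) [ 0.509 -0.037  0.166] [ 97 101 100]
(388, 402) [ 0.506 -0.033  0.163] [71 75 75]
(420, 370) [ 0.517 -0.023  0.183] [43 46 49]
(300, 405) [ 0.523 -0.079  0.182] [180 186 184]
(400, 412) [ 0.506 -0.027  0.157] [183 188 185]
(380, 200) [ 0.51  -0.038  0.263] [45 49 52]
```

```bash
python3 - <<'E'
from h import *
def proj(d,p):
    T=np.linalg.inv(d["cam_to_world"]);c=T[:3,:3]@p+T[:3,3];return np.round([c[0]/c[2]*d["fx"]+d["cx"],c[1]/c[2]*d["fy"]+d["cy"]],1)
d=load("scene1")
for z in(.255,.262,.27,.28):print(z,proj(d,[.4931,-.0395,z]))
for u,v in[(268,124),(266,110),(340,132),(338,110),(235,40),(300,20)]: print((u,v),np.round(at_d(d,200+u/3,140+v/3),3))
d=load("scene0")
for z in(.204,.21,.217,.23):print(z,proj(d,[.265,-.565,z]))
for u,v in[(54,190),(52,180),(89,184),(88,176)]: print((u,v),np.round(at_d(d,u,v),3))
# vertical profile of the closed fingers now
d=load("scene2")
for v in range(215,232): print(v,[ (tuple(np.round(at_d(d,u,v),3)),int(d["frame"][v,u].mean())) for u in (299,303,308)])
E
```

```text
0.255 [300.2 193.4]
0.262 [300.2 190.9]
0.27 [300.2 188. ]
0.28 [300.2 184.4]
(268, 124) [ 0.483 -0.064  0.288]
(266, 110) [ 0.484 -0.066  0.301]
(340, 132) [ 0.518 -0.015  0.288]
(338, 110) [ 0.527 -0.021  0.313]
(235, 40) [ 0.461 -0.083  0.356]
(300, 20) [ 0.506 -0.045  0.385]
0.204 [ 73.9 206.8]
0.21 [ 73.4 204.7]
0.217 [ 72.7 202.3]
0.23 [ 71.6 197.7]
(54, 190) [ 0.295 -0.597  0.272]
(52, 180) [ 0.298 -0.596  0.3  ]
(89, 184) [ 0.253 -0.518  0.254]
(88, 176) [ 0.252 -0.516  0.276]
215 [((np.float64(0.5), np.float64(-0.046), np.float64(0.198)), 131), ((np.float64(0.492), np.float64(-0.031), np.float64(0.191)), 112), ((np.float64(0.515), np.float64(-0.027), np.float64(0.202)), 57)]
216 [((np.float64(0.502), np.float64(-0.046), np.float64(0.196)), 130), ((np.float64(0.49), np.float64(-0.031), np.float64(0.187)), 132), ((np.float64(0.512), np.float64(-0.026), np.float64(0.198)), 64)]
217 [((np.float64(0.505), np.float64(-0.047), np.float64(0.195)), 130), ((np.float64(0.491), np.float64(-0.031), np.float64(0.185)), 134), ((np.float64(0.514), np.float64(-0.027), np.float64(0.196)), 65)
[... 2155 characters left out ...]
64(0.164)), 202), ((np.float64(0.261), np.float64(0.077), np.float64(-0.002)), 204)]
229 [((np.float64(0.538), np.float64(-0.06), np.float64(0.182)), 254), ((np.float64(0.545), np.float64(-0.052), np.float64(0.184)), 255), ((np.float64(0.546), np.float64(-0.039), np.float64(0.182)), 235)]
230 [((np.float64(0.54), np.float64(-0.061), np.float64(0.181)), 235), ((np.float64(0.548), np.float64(-0.054), np.float64(0.183)), 254), ((np.float64(0.554), np.float64(-0.043), np.float64(0.184)), 255)]
231 [((np.float64(0.542), np.float64(-0.062), np.float64(0.179)), 167), ((np.float64(0.546), np.float64(-0.053), np.float64(0.179)), 214), ((np.float64(0.557), np.float64(-0.044), np.float64(0.183)), 254)]
```

Depth shows the fingertips at z≈0.168, about 26 mm higher than the reported TCP z, so they closed just above the rod. Laterally they are centred on it. I'll reopen, go 26 mm lower and close again.

>>> {"method": "send_rows", "body": {
  "rows": [
    [4.6,[0,0,0],0],
    [4.6,[0,0,0],0],
    [4.6,[0,0,0],0],
    [4.6,[0,0,0.6],0],
    [4.6,[0,0,0.7],0],
    [4.6,[0,0,0.7],0],
    [4.6,[0,0,0.6],0],
    [4.6,[0,0,0],0]
  ]
}}

```text
t: 6.02
tool_pos: [0.4958, -0.0329, 0.1146]
tool_rot: [2.94, -1.106, -0.003]
contact_force: [-0.1, -0.5, 0.0]
opening: 0.0457
grip_force: 0.0
```

>>> {"method": "send_rows", "body": {
  "rows": [
    [2.4,[0,0,0],0],
    [2.4,[0,0,0],0],
    [2.0,[0,0,0],0],
    [1.0,[0,0,0],0],
    [1.0,[0,0,0],0],
    [1.0,[0,0,0],0],
    [1.0,[0,0,0],0]
  ],
  "newtons": 25
}}

```text
t: 6.9
tool_pos: [0.4966, -0.033, 0.1158]
tool_rot: [-2.941, 1.106, -0.001]
contact_force: [-0.1, -0.4, 2.2]
opening: 0.013
grip_force: 24.4
```

Gripped, with 24 N on a 13–14 mm rod. Now I lift the bar about 0.2 rad.

>>> {"method": "send_rows", "body": {
  "rows": [
    [1.0,[0,0,-0.4],0],
    [1.0,[0,-0.05,-0.6],0],
    [1.0,[0,-0.08,-0.7],0],
    [1.0,[0,-0.1,-0.6],0],
    [1.0,[0,0,0],0],
    [1.0,[0,0,0],0]
  ]
}}

```text
t: 7.65
tool_pos: [0.4977, -0.0314, 0.1384]
tool_rot: [2.94, -1.106, -0.001]
contact_force: [-1.1, 0.4, -3.6]
opening: 0.0131
grip_force: 24.6
```

```bash
cat > step.py <<'E'
from h import *
import sys
from station import ctrl
# swing plan: rows from the present pose, staying on the arc of the hinge with lift L
def where(o,off=.026):
    p=o["tool_pos"];M=Ro.from_rotvec(o["tool_rot"]).as_matrix();y=np.arctan2(M[1,1],M[0,1])
    L=np.arcsin((p[2]+.0187+off-.16)/.115);v=p[:2]-H;r=np.hypot(*v);along=.130+.115*np.cos(L)
    a=CL-(np.arctan2(v[1],v[0])+np.arctan2(.05,along))
    return dict(t=round(o["t"],2),lift=round(L,3),r_err_mm=round(1000*(r-np.hypot(along,.05)),1),gate_deg=round(np.degrees(a),2),yaw_gate_deg=round(np.degrees(CL-y),2),F=np.round(M.T@o["contact_force"],1),Tq=o["wrist_torque"].round(2),op=round(o["opening"],4),grip=round(float(o["grip_force"]),1))
if __name__=="__main__":
    o=ctrl.get_obs();w=where(o);print(w)
    for s in map(float,sys.argv[1:]):   # swing of s deg in one row
        a=np.radians(w["gate_deg"]);r=lambda a:tcp(a,w["lift"])
        p,t=r(a);q,_=r(a-np.radians(s));d=np.array([np.cos(t),np.sin(t)]);e=(q-p)[:2]*100
        print(s,"x",round(-e@[d[1],-d[0]],3),"y",round(e@d,3))
E
python3 step.py 1 2 3; python3 - <<'E'
import cv2,numpy as np
from station import ctrl
f=lambda d,r,c:cv2.resize(cv2.cvtColor(d["frame"],cv2.COLOR_RGB2BGR)[r:r+150,c:c+200],(800,600),interpolation=cv2.INTER_CUBIC)
cv2.imwrite("pics/c5.png",f(ctrl.get_image("scene"),160,230))
E
```

```text
{'t': 7.65, 'lift': np.float64(0.203), 'r_err_mm': np.float64(2.6), 'gate_deg': np.float64(31.74), 'yaw_gate_deg': np.float64(31.82), 'F': array([-1.1,  0.4,  3.6]), 'Tq': array([-0.11,  0.22,  0.01]), 'op': 0.0131, 'grip': 24.6}
1.0 x 0.424 y 0.084
2.0 x 0.85 y 0.16
3.0 x 1.277 y 0.228
```

View pics/c5.png

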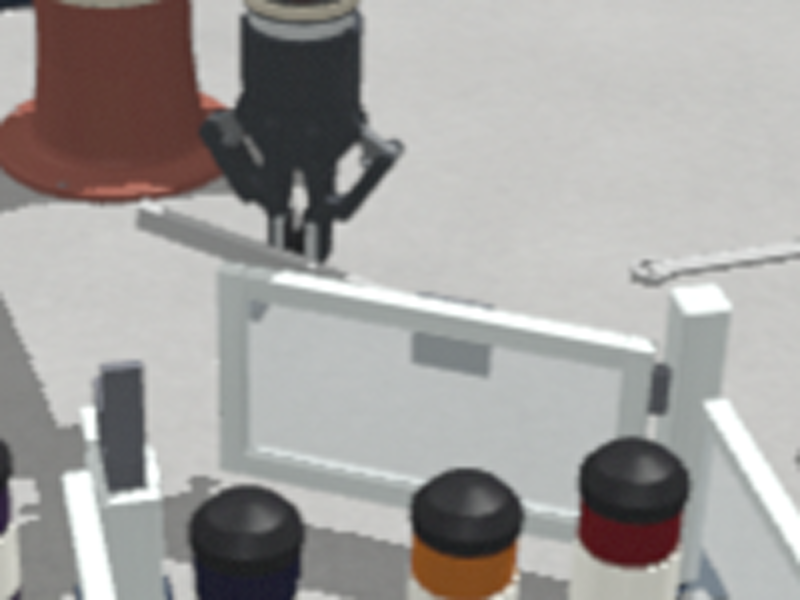

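The bar is raised: its tip, at (150,215), stands above the gate's top rail. I swing the gate part-way.

>>> {"method": "send_rows", "body": {
  "rows": [
    [1.0,[0.42,0.08,0],-1],
    [1.0,[0.85,0.16,0],-2],
    [1.0,[0.85,0.16,0],-2],
    [1.0,[0.85,0.16,0],-2],
    [1.0,[0.85,0.16,0],-2],
    [1.0,[0.42,0.08,0],-1],
    [1.0,[0,0,0],0]
  ]
}}

```text
t: 8.57
tool_pos: [0.5275, -0.0634, 0.1385]
tool_rot: [-3.025, 0.845, -0.002]
contact_force: [1.2, 0.6, -3.7]
opening: 0.0126
grip_force: 24.6
```

```bash
python3 step.py
```

```text
{'t': 8.57, 'lift': np.float64(0.203), 'r_err_mm': np.float64(2.0), 'gate_deg': np.float64(21.71), 'yaw_gate_deg': np.float64(21.83), 'F': array([ 0.8, -1.1,  3.7]), 'Tq': array([ 0.04, -0.19,  0.07]), 'op': 0.0126, 'grip': 24.6}
```

>>> {"method": "send_rows", "body": {
  "rows": [
    [1.0,[0.42,0.08,0],-1],
    [1.0,[0.85,0.16,0],-2],
    [1.0,[0.85,0.16,0],-2],
    [1.0,[0.85,0.16,0],-2],
    [1.0,[0.85,0.16,0],-2],
    [1.0,[0.85,0.16,0],-2],
    [1.0,[0.42,0.08,0],-1],
    [1.0,[0,0,0],0]
  ]
}}

```text
t: 9.57
tool_pos: [0.569, -0.0937, 0.1385]
tool_rot: [-3.096, 0.523, -0.002]
contact_force: [3.0, 3.9, -4.6]
opening: 0.0132
grip_force: 24.6
```

```bash
python3 step.py
```

```text
{'t': 9.57, 'lift': np.float64(0.203), 'r_err_mm': np.float64(1.4), 'gate_deg': np.float64(9.88), 'yaw_gate_deg': np.float64(9.79), 'F': array([ 1.6, -4.7,  4.6]), 'Tq': array([ 0.57, -0.44,  0.07]), 'op': 0.0132, 'grip': 24.6}
```

>>> {"method": "send_rows", "body": {
  "rows": [
    [1.0,[0.42,0.04,0],-1],
    [1.0,[0.42,0.05,0],-1],
    [1.0,[0.42,0.05,0],-1],
    [1.0,[0.42,0.06,0],-1],
    [1.0,[0.42,0.06,0],-1],
    [1.0,[0.42,0.06,0],-1],
    [1.0,[0.21,0.03,0],-0.5],
    [1.0,[0,0,0],0]
  ]
}}

```text
t: 10.58
tool_pos: [0.5937, -0.1062, 0.1387]
tool_rot: [3.121, -0.348, 0.001]
contact_force: [-0.9, -2.2, -2.9]
opening: 0.0127
grip_force: 24.7
```

```bash
python3 step.py 0.3 0.2
```

```text
{'t': 10.57, 'lift': np.float64(0.205), 'r_err_mm': np.float64(0.9), 'gate_deg': np.float64(3.5), 'yaw_gate_deg': np.float64(3.32), 'F': array([-0.4,  2.3,  2.9]), 'Tq': array([-0.51,  0.16,  0.04]), 'op': 0.0127, 'grip': 24.7}
0.3 x 0.127 y 0.026
0.2 x 0.085 y 0.017
```

>>> {"method": "send_rows", "body": {
  "rows": [
    [1.0,[0.13,0.03,0],-0.3],
    [1.0,[0.13,0.03,0],-0.3],
    [1.0,[0.13,0.03,0],-0.3],
    [1.0,[0.13,0.03,0],-0.3],
    [1.0,[0.13,0.03,0],-0.3],
    [1.0,[0.13,0.03,0],-0.3],
    [1.0,[0,0,0],0]
  ]
}}

```text
t: 11.45
tool_pos: [0.6008, -0.1091, 0.1386]
tool_rot: [3.126, -0.299, 0.0]
contact_force: [-2.8, -3.2, -2.2]
opening: 0.0128
grip_force: 24.8
```

```bash
python3 step.py; python3 - <<'E'
import cv2,numpy as np
from station import ctrl
f=lambda d,r,c:cv2.resize(cv2.cvtColor(d["frame"],cv2.COLOR_RGB2BGR)[r:r+100,c:c+133],(800,600),interpolation=cv2.INTER_CUBIC)
d=ctrl.get_image("scene");np.savez("scene3.npz",**d)
cv2.imwrite("pics/c6.png",f(d,215,225))
E
```

```text
{'t': 11.45, 'lift': np.float64(0.204), 'r_err_mm': np.float64(0.8), 'gate_deg': np.float64(1.72), 'yaw_gate_deg': np.float64(1.51), 'F': array([-2.1,  3.7,  2.2]), 'Tq': array([-0.87,  0.34,  0.06]), 'op': 0.0128, 'grip': 24.8}
```

View pics/c6.png

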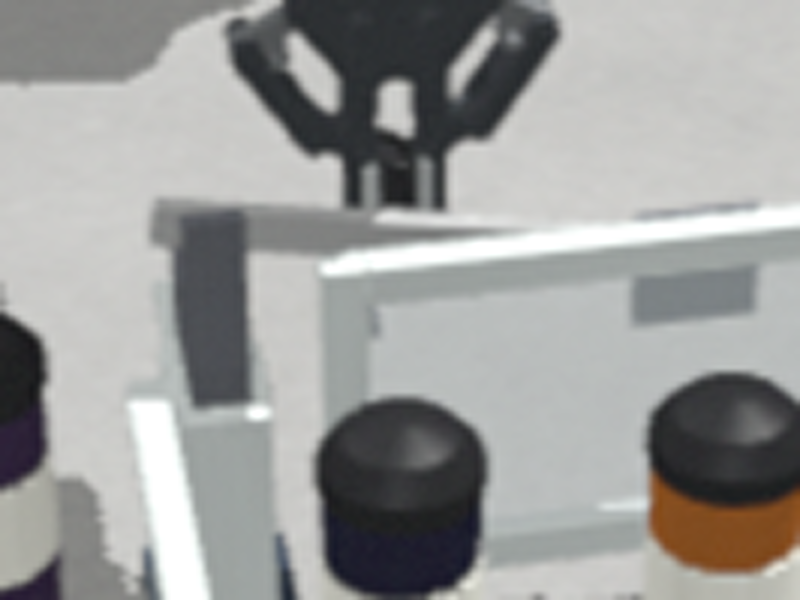

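The bar at (155–240,205–245) stands raised in front of the back wall at (180–245,210–400), with no contact yet. I go on slowly, watching the force.

>>> {"method": "send_rows", "body": {
  "rows": [
    [1.0,[0.08,0.06,0],-0.2],
    [1.0,[0.08,0.06,0],-0.2],
    [1.0,[0.08,0.05,0],-0.2],
    [1.0,[0,0,0],0]
  ]
}}

```text
t: 12.0
tool_pos: [0.603, -0.1101, 0.1384]
tool_rot: [-3.128, 0.282, -0.001]
contact_force: [-0.6, 0.0, -2.9]
opening: 0.0129
grip_force: 24.7
```

```bash
python3 step.py
```

```text
{'t': 12.0, 'lift': np.float64(0.202), 'r_err_mm': np.float64(0.7), 'gate_deg': np.float64(1.17), 'yaw_gate_deg': np.float64(0.9), 'F': array([-0.5,  0.1,  2.9]), 'Tq': array([-0.08,  0.08,  0.02]), 'op': 0.0129, 'grip': 24.7}
```

>>> {"method": "send_rows", "body": {
  "rows": [
    [1.0,[0.08,0.02,0],-0.2],
    [1.0,[0.08,0.02,0],-0.2],
    [1.0,[0,0,0],0]
  ]
}}

```text
t: 12.38
tool_pos: [0.6045, -0.1107, 0.1384]
tool_rot: [-3.128, 0.271, -0.001]
contact_force: [0.3, 4.0, -4.5]
opening: 0.0132
grip_force: 24.7
```

```bash
python3 step.py
```

```text
{'t': 12.38, 'lift': np.float64(0.202), 'r_err_mm': np.float64(0.8), 'gate_deg': np.float64(0.8), 'yaw_gate_deg': np.float64(0.5), 'F': array([-0.4, -4. ,  4.5]), 'Tq': array([ 0.45, -0.07,  0.05]), 'op': 0.0132, 'grip': 24.7}
```

>>> {"method": "send_rows", "body": {
  "rows": [
    [1.0,[0.06,0.02,0],-0.15],
    [1.0,[0.06,0.01,0],-0.15],
    [1.0,[0,0,0],0]
  ]
}}

```text
t: 12.75
tool_pos: [0.6056, -0.1111, 0.1383]
tool_rot: [-3.129, 0.263, -0.0]
contact_force: [1.9, 5.6, -4.7]
opening: 0.0134
grip_force: 24.7
```

```bash
python3 step.py
```

```text
{'t': 12.75, 'lift': np.float64(0.202), 'r_err_mm': np.float64(0.8), 'gate_deg': np.float64(0.53), 'yaw_gate_deg': np.float64(0.2), 'F': array([ 0.9, -5.9,  4.7]), 'Tq': array([ 0.68, -0.09,  0.06]), 'op': 0.0134, 'grip': 24.7}
```

>>> {"method": "send_rows", "body": {
  "rows": [
    [1.0,[0.06,-0.03,0],-0.15],
    [1.0,[0.06,-0.02,0],-0.15],
    [1.0,[0,0,0],0]
  ]
}}

```text
t: 13.12
tool_pos: [0.6068, -0.1116, 0.1385]
tool_rot: [-3.131, 0.255, -0.0]
contact_force: [0.8, 4.1, -4.6]
opening: 0.0129
grip_force: 24.7
```

```bash
python3 step.py
```

```text
{'t': 13.12, 'lift': np.float64(0.203), 'r_err_mm': np.float64(0.8), 'gate_deg': np.float64(0.24), 'yaw_gate_deg': np.float64(-0.09), 'F': array([ 0.2, -4.2,  4.6]), 'Tq': array([ 0.53, -0.07, -0.  ]), 'op': 0.0129, 'grip': 24.7}
```

>>> {"method": "send_rows", "body": {
  "rows": [
    [1.0,[0.06,0,0],-0.15],
    [1.0,[0,0,0],0]
  ]
}}

```text
t: 13.38
tool_pos: [0.6073, -0.1118, 0.1385]
tool_rot: [3.132, -0.251, 0.0]
contact_force: [0.6, 4.2, -4.8]
opening: 0.0128
grip_force: 24.7
```

```bash
python3 step.py
```

```text
{'t': 13.38, 'lift': np.float64(0.204), 'r_err_mm': np.float64(0.8), 'gate_deg': np.float64(0.1), 'yaw_gate_deg': np.float64(-0.24), 'F': array([-0. , -4.3,  4.8]), 'Tq': array([ 0.47, -0.08, -0.02]), 'op': 0.0128, 'grip': 24.7}
```

>>> {"method": "send_rows", "body": {
  "rows": [
    [1.0,[0.04,-0.02,0],-0.1],
    [1.0,[0.04,0,0],-0.1],
    [1.0,[0,0,0],0]
  ]
}}

```text
t: 13.75
tool_pos: [0.6081, -0.112, 0.1386]
tool_rot: [3.131, -0.246, -0.0]
contact_force: [-0.7, 1.9, -4.5]
opening: 0.0129
grip_force: 24.7
```

>>> {"method": "send_rows", "body": {
  "rows": [
    [1.0,[0.04,0,0],-0.1],
    [1.0,[0.04,0,0],-0.1],
    [1.0,[0,0,0],0]
  ]
}}

```text
t: 14.12
tool_pos: [0.6088, -0.1123, 0.1386]
tool_rot: [3.132, -0.24, -0.0]
contact_force: [-1.4, 0.3, -3.2]
opening: 0.013
grip_force: 24.8
```

```bash
python3 step.py
```

```text
{'t': 14.12, 'lift': np.float64(0.204), 'r_err_mm': np.float64(0.7), 'gate_deg': np.float64(-0.26), 'yaw_gate_deg': np.float64(-0.63), 'F': array([-1.5, -0.1,  3.2]), 'Tq': array([-0.1 ,  0.2 , -0.01]), 'op': 0.013, 'grip': 24.8}
```

>>> {"method": "send_rows", "body": {
  "rows": [
    [1.0,[0.04,0.01,0],-0.1],
    [1.0,[0.04,0.01,0],-0.1],
    [1.0,[0,0,0],0]
  ]
}}

```text
t: 14.5
tool_pos: [0.6096, -0.1125, 0.1386]
tool_rot: [3.132, -0.235, 0.0]
contact_force: [-1.2, -1.5, -3.6]
opening: 0.0129
grip_force: 24.8
```

```bash
python3 step.py
```

```text
{'t': 14.5, 'lift': np.float64(0.204), 'r_err_mm': np.float64(0.7), 'gate_deg': np.float64(-0.45), 'yaw_gate_deg': np.float64(-0.83), 'F': array([-1. ,  1.6,  3.6]), 'Tq': array([-0.35,  0.19,  0.  ]), 'op': 0.0129, 'grip': 24.8}
```

>>> {"method": "send_rows", "body": {
  "rows": [
    [1.0,[0.04,0.01,0],-0.1],
    [1.0,[0,0,0],0]
  ]
}}

```text
t: 14.75
tool_pos: [0.61, -0.1126, 0.1386]
tool_rot: [3.132, -0.232, 0.0]
contact_force: [-1.6, -1.9, -1.7]
opening: 0.0135
grip_force: 24.8
```

```bash
python3 step.py
```

```text
{'t': 14.75, 'lift': np.float64(0.204), 'r_err_mm': np.float64(0.7), 'gate_deg': np.float64(-0.54), 'yaw_gate_deg': np.float64(-0.93), 'F': array([-1.3,  2.1,  1.7]), 'Tq': array([-0.49,  0.23, -0.04]), 'op': 0.0135, 'grip': 24.8}
```

>>> {"method": "send_rows", "body": {
  "rows": [
    [1.0,[0.04,0.01,0],-0.1],
    [1.0,[0.04,0.01,0],-0.1],
    [1.0,[0,0,0],0]
  ]
}}

```text
t: 15.12
tool_pos: [0.6108, -0.1129, 0.1386]
tool_rot: [3.133, -0.226, 0.0]
contact_force: [-1.6, -4.1, -2.8]
opening: 0.013
grip_force: 24.9
```

```bash
python3 step.py
```

```text
{'t': 15.12, 'lift': np.float64(0.204), 'r_err_mm': np.float64(0.6), 'gate_deg': np.float64(-0.73), 'yaw_gate_deg': np.float64(-1.13), 'F': array([-1. ,  4.3,  2.8]), 'Tq': array([-0.67,  0.33, -0.01]), 'op': 0.013, 'grip': 24.9}
```

>>> {"method": "send_rows", "body": {
  "rows": [
    [1.0,[0.04,0.01,0],-0.1],
    [1.0,[0,0,0],0]
  ]
}}

```text
t: 15.38
tool_pos: [0.6109, -0.1129, 0.1385]
tool_rot: [3.133, -0.224, -0.001]
contact_force: [-2.8, -3.5, -1.5]
opening: 0.0131
grip_force: 25.0
```

```bash
python3 step.py
```

```text
{'t': 15.38, 'lift': np.float64(0.203), 'r_err_mm': np.float64(0.6), 'gate_deg': np.float64(-0.76), 'yaw_gate_deg': np.float64(-1.23), 'F': array([-2.3,  3.8,  1.5]), 'Tq': array([-0.71,  0.6 , -0.01]), 'op': 0.0131, 'grip': 25.0}
```

>>> {"method": "send_rows", "body": {
  "rows": [
    [1.0,[0.02,0.03,0],0],
    [1.0,[0,0,0],0]
  ]
}}

```text
t: 15.62
tool_pos: [0.6109, -0.1129, 0.1385]
tool_rot: [-3.133, 0.224, 0.002]
contact_force: [-3.6, -2.8, -0.2]
opening: 0.0129
grip_force: 25.0
```

```bash
python3 step.py
```

```text
{'t': 15.62, 'lift': np.float64(0.204), 'r_err_mm': np.float64(0.6), 'gate_deg': np.float64(-0.76), 'yaw_gate_deg': np.float64(-1.23), 'F': array([-3.1,  3.3,  0.2]), 'Tq': array([-0.55,  0.68, -0.01]), 'op': 0.0129, 'grip': 25.0}
```

The bar touches the back wall at gate −0.76° with about 3 N at the handle. The slot's middle is 2 mm outward at the catch (0.36°), so I back off and then lower gently.

>>> {"method": "send_rows", "body": {
  "rows": [
    [1.0,[-0.1,-0.02,0],0.2],
    [1.0,[-0.1,-0.02,0],0.2],
    [1.0,[0,0,0],0],
    [1.0,[0,0,0],0]
  ]
}}

```text
t: 16.12
tool_pos: [0.6096, -0.1125, 0.1387]
tool_rot: [3.133, -0.235, 0.001]
contact_force: [0.3, -3.9, -2.2]
opening: 0.013
grip_force: 24.9
```

```bash
python3 step.py
```

```text
{'t': 16.12, 'lift': np.float64(0.205), 'r_err_mm': np.float64(0.6), 'gate_deg': np.float64(-0.45), 'yaw_gate_deg': np.float64(-0.83), 'F': array([0.9, 3.8, 2.2]), 'Tq': array([-0.67,  0.06, -0.03]), 'op': 0.013, 'grip': 24.9}
```

>>> {"method": "send_rows", "body": {
  "rows": [
    [1.0,[-0.02,0.06,0.2],0],
    [1.0,[0,0.07,0.4],0],
    [1.0,[0,0.05,0.3],0],
    [1.0,[0,0,0],0]
  ]
}}

```text
t: 16.62
tool_pos: [0.6091, -0.1136, 0.1294]
tool_rot: [-3.132, 0.235, -0.0]
contact_force: [0.5, -1.2, 0.2]
opening: 0.013
grip_force: 25.1
```

```bash
python3 step.py
```

```text
{'t': 16.62, 'lift': np.float64(0.123), 'r_err_mm': np.float64(0.4), 'gate_deg': np.float64(-0.36), 'yaw_gate_deg': np.float64(-0.83), 'F': array([ 0.7,  1.1, -0.2]), 'Tq': array([ 0.14, -0.12, -0.01]), 'op': 0.013, 'grip': 25.1}
```

>>> {"method": "send_rows", "body": {
  "rows": [
    [1.0,[0,0.03,0.2],0],
    [1.0,[0,0.02,0.2],0],
    [1.0,[0,0,0],0]
  ]
}}

```text
t: 17.0
tool_pos: [0.609, -0.114, 0.1252]
tool_rot: [-3.132, 0.234, -0.0]
contact_force: [1.5, 1.7, -0.3]
opening: 0.0133
grip_force: 25.1
```

```bash
python3 step.py
```

```text
{'t': 17.0, 'lift': np.float64(0.086), 'r_err_mm': np.float64(0.4), 'gate_deg': np.float64(-0.34), 'yaw_gate_deg': np.float64(-0.84), 'F': array([ 1.2, -1.9,  0.3]), 'Tq': array([ 0.56, -0.27,  0.01]), 'op': 0.0133, 'grip': 25.1}
```

>>> {"method": "send_rows", "body": {
  "rows": [
    [1.0,[0,0,0.2],0],
    [1.0,[0,0.02,0.2],0],
    [1.0,[0,0,0.2],0],
    [1.0,[0,0,0.1],0],
    [1.0,[0,0,0],0]
  ]
}}

```text
t: 17.62
tool_pos: [0.6089, -0.1144, 0.1183]
tool_rot: [-3.132, 0.234, -0.0]
contact_force: [2.6, 4.5, -1.8]
opening: 0.0131
grip_force: 24.9
```

```bash
python3 step.py
```

```text
{'t': 17.62, 'lift': np.float64(0.026), 'r_err_mm': np.float64(0.4), 'gate_deg': np.float64(-0.34), 'yaw_gate_deg': np.float64(-0.84), 'F': array([ 1.9, -4.8,  1.8]), 'Tq': array([ 0.92, -0.36, -0.05]), 'op': 0.0131, 'grip': 24.9}
```

>>> {"method": "send_rows", "body": {
  "rows": [
    [1.0,[0.02,-0.04,0.1],0],
    [1.0,[0,0,0.1],0],
    [1.0,[0,0,0],0]
  ]
}}

```text
t: 18.0
tool_pos: [0.6095, -0.1146, 0.1173]
tool_rot: [3.133, -0.234, 0.002]
contact_force: [0.2, 3.3, 3.2]
opening: 0.0129
grip_force: 25.3
```

```bash
python3 step.py
```

```text
{'t': 18.0, 'lift': np.float64(0.018), 'r_err_mm': np.float64(0.4), 'gate_deg': np.float64(-0.48), 'yaw_gate_deg': np.float64(-0.84), 'F': array([-0.3, -3.3, -3.2]), 'Tq': array([ 0.84, -0.04,  0.11]), 'op': 0.0129, 'grip': 25.3}
```

It rests with 3 N upward on the tool. I release and back off upward.

>>> {"method": "send_rows", "body": {
  "rows": [
    [1.6,[0,0,-0.05],0],
    [2.0,[0,0,0],0],
    [3.0,[0,0,0],0],
    [3.6,[0,0,0],0],
    [3.6,[0,0,0],0],
    [3.6,[0,0,0],0]
  ]
}}

```text
t: 18.75
tool_pos: [0.609, -0.1145, 0.117]
tool_rot: [3.133, -0.235, -0.0]
contact_force: [0.1, -0.4, -0.1]
opening: 0.036
grip_force: 0.0
```

>>> {"method": "send_rows", "body": {
  "rows": [
    [3.6,[0,0,-0.8],0],
    [3.6,[0,0,-1.5],0],
    [3.6,[0,0,-2.5],0],
    [3.6,[0,0,-3.5],0],
    [3.6,[0,0,-4.0],0],
    [3.6,[-3,0,-3.0],0],
    [3.6,[-5,0,0],0],
    [3.6,[-5,0,0],0],
    [3.6,[-5,0,0],0],
    [3.6,[0,0,0],0]
  ]
}}

```text
t: 20.0
tool_pos: [0.4293, -0.0872, 0.2715]
tool_rot: [3.132, -0.235, 0.005]
contact_force: [0.7, -0.1, 0.0]
opening: 0.036
grip_force: 0.0
```

```bash
python3 - <<'E'
import cv2,numpy as np
from h import *
from station import ctrl
o=ctrl.get_obs();print(o["t"],o["tool_pos"],o["contact_force"])
f=lambda d,r,c:cv2.resize(cv2.cvtColor(d["frame"],cv2.COLOR_RGB2BGR)[r:r+150,c:c+100],(400,600),interpolation=cv2.INTER_CUBIC)
d=ctrl.get_image("scene");e=ctrl.get_image("top");np.savez("scene4.npz",**d);np.savez("top4.npz",**e)
cv2.imwrite("pics/c7.png",np.hstack([f(d,200,230),f(e,150,340)]))
E
```

```text
20.0 [ 0.42930771 -0.08722208  0.27154968] [ 0.71310991 -0.1400742   0.03477719]
```

View pics/c7.png

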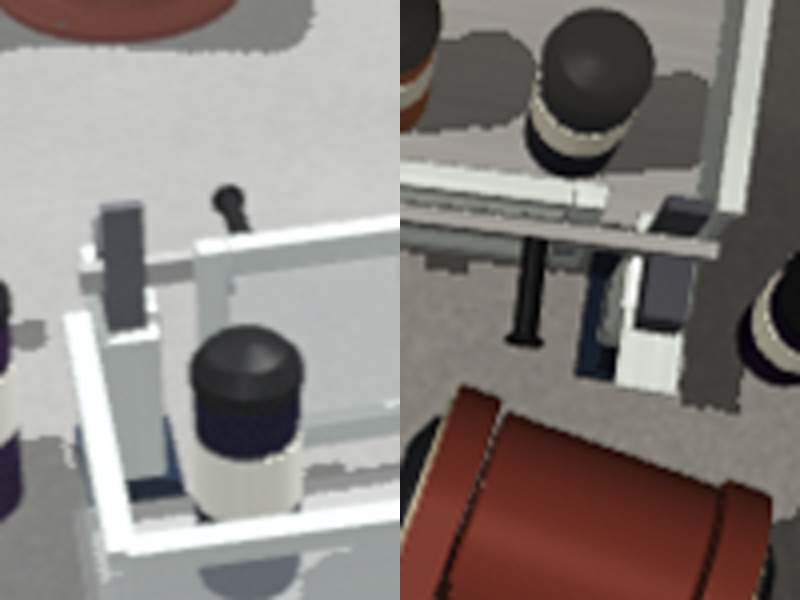

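The top view shows the bar, at (640–718,240–255), lying between the back wall and the horn. In the scene view it is well below the wall top. I check its height by depth.

```bash
python3 - <<'E'
from h import *
d=load("top4")
for u,v in[(712,250),(690,246),(660,242),(620,236),(530,226),(450,218),(534,270)]: print("bar",np.round(at_d(d,340+(u-400)/4,150+v/4),3))
s=load("scene4")
for u,v in[(92,275),(165,270),(180,265)]: print("sc",np.round(at_d(s,230+u/4,200+v/4),3))
E
```

```text
bar [ 0.624 -0.214  0.171]
bar [ 0.627 -0.203  0.167]
bar [ 0.629 -0.186  0.169]
bar [ 0.375 -0.008  1.309]
bar [ 0.64  -0.115  0.168]
bar [ 0.645 -0.071  0.172]
bar [ 0.616 -0.117  0.165]
sc [ 0.635 -0.21   0.164]
sc [ 0.639 -0.168  0.16 ]
sc [ 0.64  -0.159  0.162]
```

The bar top is at 0.169 m along its whole length, so it is level and seated in the slot. I hand in.

```bash
python3 -c "
from station import ctrl
print(ctrl.finish_job())"
```

```text
the job is handed in; nothing more can be done
None
```

The gate is shut and its latch bar lies level in the catch's slot, by picture and depth check; the arm is clear and the job was handed in at about 20 s, with no verdict returned.

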